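# Row up the tins, then draw the sagging bolt and hold the gate ajar

### The job

Two tall tins stand in the swing of the little bench gate: stand them upright on the two free round places of the low shelf, so that they make one neat row with the tin already standing there. Then take the gate's sagging brass bolt by its knob, lift its drooping nose over the bent lip of the keeper while drawing it back, and swing the gate towards you until it is roughly 35 degrees open. The gate springs shut by itself, so finish with the gripper still holding it ajar, the bolt still drawn back, and leave everything else undisturbed.

Things in the scene. Friction and masses are not known exactly. Their poses are not given: they have to be found in the camera images.
- tin_a_mid (a point): One of the two plain metal tins standing in front of the gate: a cylinder 52 mm across and 100 mm tall, about 0.2 kg, a copper eyelet on its lid. The point is its centre, 50 mm above its underside; z is its axis.
- tin_b_mid (a point): The other of the two tins in front of the gate, same tin, same point. In front of the gate the two stand at least 100 mm apart (centres) and 115 to 135 mm in front of the gate's middle plane.
- tin_c_mid (a point): The third, identical tin, already standing on the shelf, on place 2; leave it there. The point is its centre.
- place0 (a point): Centre of a round inlaid place (62 mm across, flush) on the low shelf's board, at the height of the board's top, 50 mm above the bench. The shelf is fixed, its board 130 mm (its x) by 270 mm (its y); a rail 28 mm high stands along the board's edge 67 mm from the row in +x. The point's axes are the shelf's: y runs along the row towards place1 and place2, x to the shelf's back, z up. Free at the start.
- place1 (a point): The middle place of the row, 80 mm from place0 and place2, same axes. Free at the start.
- place2 (a point): The third place of the row, taken by the third tin.
- gate_hinge (a point): Point of the gate's upright hinge line at bench height, on the fixed gate frame. Its axes do not turn with the gate: y points along the shut gate from the hinge to the latch post, -x is the side to which the gate opens (the robot's side), z up. The gate leaf is wood, 258 mm long from this line, 22 mm thick, its top 150 mm above the bench; the posts on either side, and low side fences behind them, are fixed.
- stile_top (a point): Middle of the top of the gate's free stile, 241 mm from the hinge line, 150 mm above the bench; moves with the gate.
- knob (a point): Centre of the bolt's upright brass knob, a cylinder 18 mm across and 40 mm tall (20 mm above and below the point) on a thin stem, centred over the gate's thickness; with the bolt shut about 185 mm from the hinge line and 227 mm above the bench. Beneath it the brass parts on the gate's top reach no higher than 203 mm (a staple 31 mm from the knob towards the latch post). Moves with bolt and gate; its x axis stays across the gate.
- nose (a point): Middle of the underside of the bolt's drooping nose, a lug 12 mm long, 10 mm wide, that hangs in the keeper. It sits 106 mm from the knob, towards the latch post.
- lip (a point): Middle of the top edge of the keeper's bent-up lip (fixed, on the latch post, 168 mm above the bench). The sagging nose hangs 13.5 mm below this edge, just beyond it, between two cheeks that stop the gate from swinging; the nose's underside must be higher than the lip while the bolt is drawn past it.
- bolt (a joint): How far the bolt is drawn back, in m: about 0 when shut, 0.055 fully drawn. It is drawn along the gate towards the hinge (-y of gate_hinge while shut); friction about 1 N, it stays where it is left. Beyond 0.03 the nose is out of the keeper.
- bolt_lift (a joint): How far the bolt is rocked up about its rear end, in rad: 0 sagging, up to 0.15. The pivot lies 100 mm behind the knob (towards the hinge) and 46 mm below its centre: lifting the knob by 10 mm gives 0.1 rad and raises the nose by about 20 mm; about 0.07 clears the lip. Falls back by its weight.
- gate (a joint): Opening angle of the gate in rad: 0 shut, grows as it swings towards the robot. A spring shuts it (0.2 N m when shut, growing by 0.05 N m per 0.1 rad).
- anvil: Small black iron anvil behind the gate, origin under its middle, 100 mm long, 72 mm tall. Leave it.
- last: Beech shoe last behind the gate, 200 mm long, 80 mm tall. Leave it.
- grommet_tin: Low round tin of copper grommets, 84 mm across, 26 mm tall. Leave it.
- pliers: Steel snap pliers lying flat, 150 mm long, 18 mm high. Leave them.
- hammer: Hammer lying on the bench. Leave it.
- wax: Block of wax 60 x 40 x 25 mm. Leave it.
- brush: Brush lying on the bench. Leave it.
- spool: Wooden thread spool 48 mm across, 54 mm tall. Leave it.
There are look-alikes about, which are no part of the job. What is shaped like the part that bears tin_a_mid but blue or purple is not meant.

How it is judged (in metres and radians):
On the way, in this order (a step that is already met when the one before it is completed fails the run):
1. the two tins stand released on the free places of the shelf, in one row with the third ((horizontal distance between tin_a_mid and place0 below 0.015 m or horizontal distance between tin_a_mid and place1 below 0.015 m or horizontal distance between tin_a_mid and place2 below 0.015 m) and height (world z) of tin_a_mid between 0.093 and 0.107 m and angle between each of tin_a_mid, tin_b_mid, tin_c_mid's own z axis and vertical below 0.12 rad and (horizontal distance between tin_b_mid and place0 below 0.015 m or horizontal distance between tin_b_mid and place1 below 0.015 m or horizontal distance between tin_b_mid and place2 below 0.015 m) and height (world z) of tin_b_mid between 0.093 and 0.107 m and (horizontal distance between tin_c_mid and place0 below 0.015 m or horizontal distance between tin_c_mid and place1 below 0.015 m or horizontal distance between tin_c_mid and place2 below 0.015 m) and height (world z) of tin_c_mid between 0.093 and 0.107 m and contact force between the fingers and tin_a below 0.1 N and contact force between the fingers and tin_b below 0.1 N), for 0.2 s.
2. the bolt is drawn back out of the keeper (value of joint bolt above 0.035 m), for 0.1 s.
At the end, for the whole second after the job is handed in: The gate is held still by the gripper's fingers (on the gate or its bolt, at least 0.5 N) at 0.40 to 0.85 rad (23 to 49 degrees) open, the bolt is drawn back at least 30 mm, and all three tins stand upright on the shelf, one on each place within 15 mm of its centre (value of joint gate between 0.4 and 0.85 rad and velocity of joint gate between -0.1 and 0.1 rad/s and value of joint bolt above 0.03 m and contact force between the fingers and gate above 0.5 N and (horizontal distance between tin_a_mid and place0 below 0.015 m or horizontal distance between tin_a_mid and place1 below 0.015 m or horizontal distance between tin_a_mid and place2 below 0.015 m) and height (world z) of tin_a_mid between 0.093 and 0.107 m and angle between each of tin_a_mid, tin_b_mid, tin_c_mid's own z axis and vertical below 0.12 rad and (horizontal distance between tin_b_mid and place0 below 0.015 m or horizontal distance between tin_b_mid and place1 below 0.015 m or horizontal distance between tin_b_mid and place2 below 0.015 m) and height (world z) of tin_b_mid between 0.093 and 0.107 m and (horizontal distance between tin_c_mid and place0 below 0.015 m or horizontal distance between tin_c_mid and place1 below 0.015 m or horizontal distance between tin_c_mid and place2 below 0.015 m) and height (world z) of tin_c_mid between 0.093 and 0.107 m); the arm keeps its last pose, push and grip.
It fails at once if the gate or its bolt is pushed against a tin (contact force between gate and tin_a above 1 N or contact force between gate and tin_b above 1 N or contact force between gate and tin_c above 1 N).
It fails at once if a tin is tipped over (angle between any of tin_a_mid, tin_b_mid, tin_c_mid's own z axis and vertical above 0.7 rad).
It fails at once if the tin already on the shelf is shifted (distance of tin_c_mid from where it was at the start of the episode above 0.025 m).
It fails at once if a bystander is moved by more than 30 mm (distance of any of anvil, last, grommet_tin, pliers, hammer, wax, brush, spool from where it was at the start of the episode above 0.03 m).
It also fails if it takes over 70 s, if anything falls off the work surface, if the arm or the gripper's body presses on something with over 40 N, if the wrist force passes 120 N, or if a joint passes its speed limit or range.

### The arm

A 6-joint arm with a two-finger parallel gripper is mounted at the origin on the work surface. World frame = base frame: x ahead of the robot, y to its left, z up, the work surface at z = 0. Lengths are in mm, angles in degrees, forces in N, time in s.
With the tool pointing down it reaches from about 300 to 850 mm from the base axis. Payload 4.2 kg.
Tool frame: the origin (TCP) lies midway between the tips of the shut fingers; the grasp point (between the pads) lies 19 mm behind it; x points along the fingers, z is the direction in which the jaws open and shut, and the axes are right-handed (so a half turn about x gives the same grasp; the last joint's range is limited). The gripper opens to 91 mm and grips with 3 to 60 N. Pads are 32 mm wide; open, the fingers measure 118 mm over their backs; the gripper's body (76 mm by 178 mm) begins 60 mm behind the grasp point.
Start: joints at [-71.448, 18.312, 89.639, -0, 72.044, -1.146], TCP at [193.817, -541.367, 213.976] pointing down, gripper open.
Joint ranges: [-177.97, 177.97], [-48.28, 115.42], [12.27, 149.76], [-77.06, 257.06], [2.81, 150.46], [-146.56, 146.56]. Speed limits (degrees/s): [147.25, 147.25, 180, 180, 180, 180].

### API

Orientations are given as [roll, pitch, yaw] about the fixed x, y, z axes, in that order (R = Rz(yaw) Ry(pitch) Rx(roll)).
In Python, from workcell import env gives the robot as it stands.
- The arm moves only by the tool send_rows, never from a script. Its argument "commands" is a list that holds one entry, the list of rows, each a list of 6 numbers: the shift along the tool's x, y, z normalised to -1 to 1, where 1 is 0.1 m, then the turn, a rotation vector about the tool's x, y, z normalised to -1 to 1, where 1 is 2 pi rad. In form: [[[x, y, z, wx, wy, wz], ...]]. A call has 1 to 20 rows; each row is the pose to reach, as a shift and turn from the pose commanded when the call began, along the tool's axes at that moment, turning the shorter way round; what a row does not reach only later rows make up. A row lasts 1/8 s, in which the tool goes at most 62.5 mm and 10.7 degrees, less where a joint would pass 70% of its speed; a pose out of reach is approached as far as the arm can. A call with a number of a shift or a turn outside -1 to 1 is refused whole. A call with a gripper value outside its range is refused whole. "jaw" is the closure, from -1 (fully open) to 1 (shut), so that 0 is half open, set as the call begins (left out, the last holds). The fingers move at their own pace and stop on an object; "force" is the grip in N (left out, the last holds). Time passes only in rows, so rows that repeat a pose let the fingers close. It gives the time, the measured TCP pose, the force and the opening at its end, in the units of the state.
- env.state(): the state, without advancing time (a new reading comes with each control period).
- env.grab_frame(name): name is "scene" or "top" or "wrist"; returns (picture, depth): 480x640x3 uint8, red, green, blue; 480x640 float32, mm along the optical axis (not along the pixel's ray), 0 where there is no reading.
- env.get_calibration(name): a dict with "mtx" (3x3 intrinsics, pixels), "camera_from_world" (4x4, takes a point from world to camera coordinates). Camera axes: x right, y up, looking along -z (the intrinsics and any distortion apply to the point x, -y, -z); pixel columns grow to the right and rows downward; lengths in mm; the calibration is good to about 2 mm. The wrist camera is an equidistant fisheye: a pixel r from the principal point sees the ray r / f radians off the axis. A picture is of the moment at which its call begins: read the wrist's pose just before it. get_calibration takes no time and is no camera call; for the wrist camera it gives the pose at the moment of the call.
- env.job_done(): hands the job in, once; it reports no verdict.
The state is a dict: "time_s": time; "qpos": joint angles; "qvel": joint speeds; "effort": joint torques, N m; "ee_pos": TCP position; "ee_rot": TCP orientation; "force": force on the tool from outside, world axes, zero at the start; "torque": the same for the moment, N m; "gripper_width": finger opening in mm.
Only numpy, scipy, OpenCV 4.12 (cv2) and the standard library are available. Lean on these libraries where they do the work, as an engineer would, in place of code of your own. Each camera call takes 0.05 s, during which the arm holds its last target.

## Working session

There is one attempt and no reset: what is moved stays moved. The work goes in short steps, Python scripts to look and compute and a tool call to move; the robot and the scene stay as the last step left them, time stands still between calls to the robot, and variables do not carry over. Pictures are saved under pics/ and viewed, and the job is handed in when it is done.

Besides the shell and the picture viewer there is one more tool, called after "Call:" as name(argument=value, ...), one argument or row to a line, values as JSON. send_rows: Moves the arm, as the interface text tells. Its arguments: {"type":"object","properties":{"commands":{"type":"array","items":{"type":"array","items":{"type":"array","items":{"type":"number","minimum":-1,"maximum":1}}}},"jaw":{"type":"number"},"force":{"type":"number"}},"required":["commands"]}

```bash
ls; mkdir -p pics; python3 - <<'E'
from workcell import env
import cv2
print(env.state())
for n in ["scene","top","wrist"]:
    c=env.get_calibration(n); print(n,c)
    p,d=env.grab_frame(n)
    cv2.imwrite(f"pics/{n}0.png",p[:,:,::-1])
    import numpy as np
    np.save(f"{n}0.npy",d); np.save(f"{n}0_rgb.npy",p)
E
```

```text
pics
{'time_s': 0.0, 'qpos': array([-7.14481116e+01,  1.83486153e+01,  8.97043192e+01, -1.36535083e-03,
        7.20440634e+01, -1.14550747e+00]), 'qvel': array([-0.03229122,  0.02520198, -0.02703253,  0.00699964,  0.03809484,
        0.01516581]), 'effort': array([ 1.39592303e-03, -4.12456834e+01, -2.31975800e+01,  7.30003905e-02,
        4.57438873e-02, -1.51195741e-04]), 'ee_pos': array([ 193.64540865, -540.88696772,  213.1647539 ]), 'ee_rot': array([179.62124301,  89.90299329, 109.31906092]), 'force': array([ 0.55331537, -0.16188233, -0.25030899]), 'torque': array([ 0.06304823, -0.0143238 ,  0.06393368]), 'gripper_width': 91.08137207877654}
scene {'mtx': array([[448.84842134,   0.        , 317.13222183],
       [  0.        , 448.84842134, 237.19573592],
       [  0.        ,   0.        ,   1.        ]]), 'camera_from_world': array([[-7.64153675e-01,  6.44931528e-01, -1.15102271e-02,
         4.61650987e+02],
       [-5.08352066e-01, -5.91150289e-01,  6.26194469e-01,
         1.61363366e+02],
       [ 3.97048282e-01,  4.84360052e-01,  7.79581940e-01,
        -1.33243033e+03],
  
[... 446 characters left out ...]
    [-2.15122604e-01, -8.61057133e-03,  9.76549089e-01,
        -1.31511308e+03],
       [ 0.00000000e+00,  0.00000000e+00,  0.00000000e+00,
         1.00000000e+00]])}
wrist {'mtx': array([[371.64829954,   0.        , 321.84918223],
       [  0.        , 371.64829954, 239.84766468],
       [  0.        ,   0.        ,   1.        ]]), 'camera_from_world': array([[ 3.37338199e-01, -9.41383102e-01, -8.91416454e-04,
        -5.73889923e+02],
       [ 9.01718652e-01,  3.23396397e-01, -2.86911560e-01,
         3.29809059e+01],
       [ 2.70381976e-01,  9.59824221e-02,  9.57956660e-01,
        -3.91260714e+02],
       [ 0.00000000e+00,  0.00000000e+00,  0.00000000e+00,
         1.00000000e+00]])}
```

View pics/scene0.png

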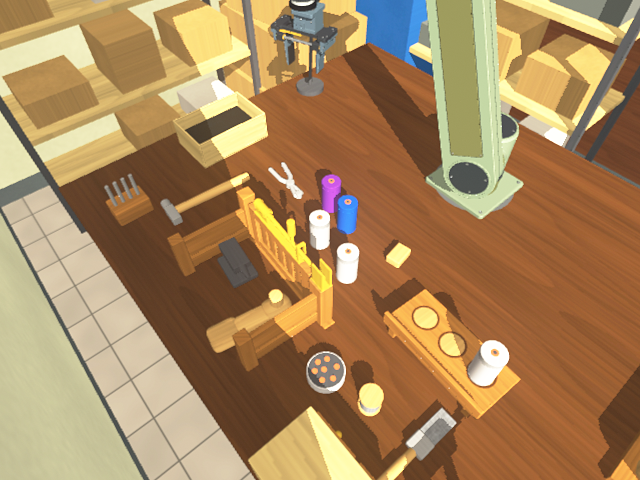

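View pics/top0.png

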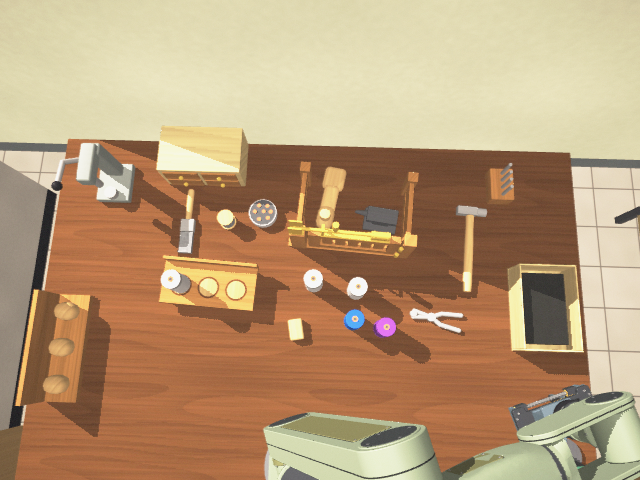

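View pics/wrist0.png

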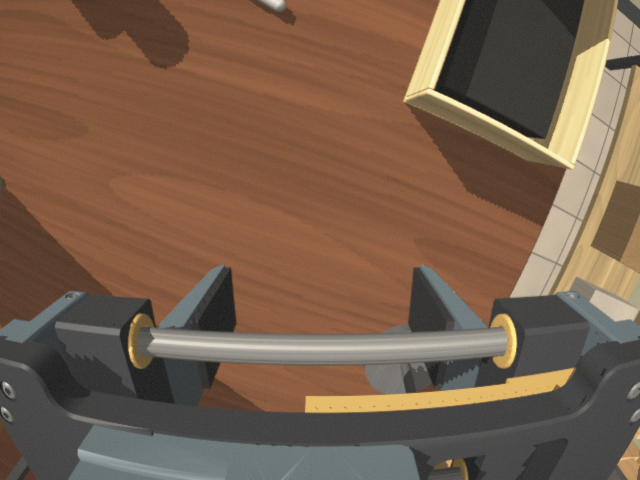

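The top view shows plain white tins at (313,280) and (357,288), with blue (354,319) and purple (386,327) look-alikes. The shelf has its tin at (172,281) and free places at (208,287) and (236,290). The gate runs along row ~240.

```bash
cat > h.py <<'E'
import numpy as np, cv2
from scipy.spatial.transform import Rotation as R
from workcell import env
def ray(cal,u,v):
    K=cal["mtx"];T=cal["camera_from_world"]
    d=np.array([(u-K[0,2])/K[0,0],-(v-K[1,2])/K[1,1],-1.0])
    Rw=T[:3,:3].T; return -Rw@T[:3,3], Rw@d
def plane(name,u,v,z,cal=None):
    cal=cal or env.get_calibration(name); o,d=ray(cal,u,v); return o+d*(z-o[2])/d[2]
def deproj(name,u,v,depth,cal=None):
    cal=cal or env.get_calibration(name); o,d=ray(cal,u,v); return o+d*depth
def proj(name,P,cal=None):
    cal=cal or env.get_calibration(name); K=cal["mtx"];T=cal["camera_from_world"]
    p=T[:3,:3]@np.asarray(P,float)+T[:3,3]
    return np.array([K[0,0]*p[0]/-p[2]+K[0,2], K[1,1]*-p[1]/-p[2]+K[1,2]])
def cloud(name,d):
    cal=env.get_calibration(name);v,u=np.mgrid[0:480,0:640];K=cal["mtx"];T=cal["camera_from_world"]
    c=np.stack([(u-K[0,2])/K[0,0]*d,-(v-K[1,2])/K[1,1]*d,-d],-1)-T[:3,3]
    return c@T[:3,:3]
E
python3 - <<'E'
from h import *
d=np.load("top0.npy");p=np.load("top0_rgb.npy");C=cloud("top",d)
s=np.load("scene0_rgb.npy");ds=np.load("scene0.npy");CS=cloud("scene",ds)
for n,u,v in [("tinR",313,280),("tinL",357,288),("blue",354,319),("tinc",172,281),("p",208,287),("p",236,290)]:
    print(n,C[v,u].round(1),d[v,u])
for x,im,nm,bx,sc in [("top",p,"gt",(280,215,150,50),5),("top",p,"st",(150,250,120,70),6),("scene",s,"gs",(180,170,190,170),4)]:
    a,b,w,h=bx
    cv2.imwrite(f"pics/{nm}.png",cv2.resize(im[b:b+h,a:a+w,::-1],None,fx=sc,fy=sc,interpolation=cv2.INTER_CUBIC))
# tops of tins: cluster by height
for nm,Cc in [("top",C),("scene",CS)]:
    for n,xy,z0 in [("a",C[280,313],95),("b",C[288,357],95),("c",C[281,172],143)]:
        m=(np.linalg.norm(Cc[...,:2]-xy[:2],axis=-1)<60)&(abs(Cc[...,2]-z0-5)<7)
        vv,uu=np.nonzero(m)
        if len(uu)==0: print(nm,n,"none");continue
        P=Cc[m]; (cx,cy),r=cv2.minEnclosingCircle(P[:,:2].astype(np.float32))
        print(nm,n,len(uu),"mean",P.mean(0).round(1),"circ",round(cx,1),round(cy,1),round(r,1),"pix",uu.mean().round(1),vv.mean().round(1))
E
```

```text
tinR [500.4  -4.6 100.9] 1324.1815
tinL [ 481.6 -126.6  103.2] 1316.889
blue [ 397.  -119.8  100.2] 1301.6193
tinc [479.1 370.  150.7] 1274.2382
p [478.1 296.8  51.1] 1370.5665
p [472.  216.   50.7] 1369.0189
top a 275 mean [504.6  -4.5 100.4] circ 505.0 -4.4 26.3 pix 313.0 278.5
top b 276 mean [ 486.8 -129.2  100.2] circ 468.9 -127.2 44.9 pix 357.9 286.3
top c 304 mean [484.4 373.7 149.4] circ 484.5 374.5 26.5 pix 171.0 279.1
scene a 334 mean [508.7   0.8  98.6] circ 507.7 -1.3 27.5 pix 347.9 252.5
scene b 286 mean [ 487.9 -123.5   98.7] circ 469.4 -118.6 46.9 pix 320.3 218.0
scene c 625 mean [489.1 378.9 148.7] circ 486.8 378.6 26.9 pix 494.1 354.0
```

View pics/gt.png

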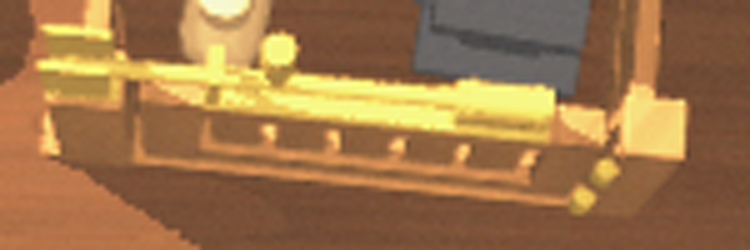

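View pics/st.png

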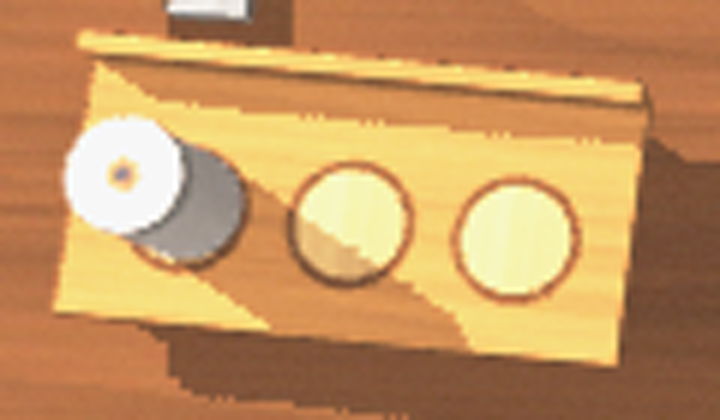

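View pics/gs.png

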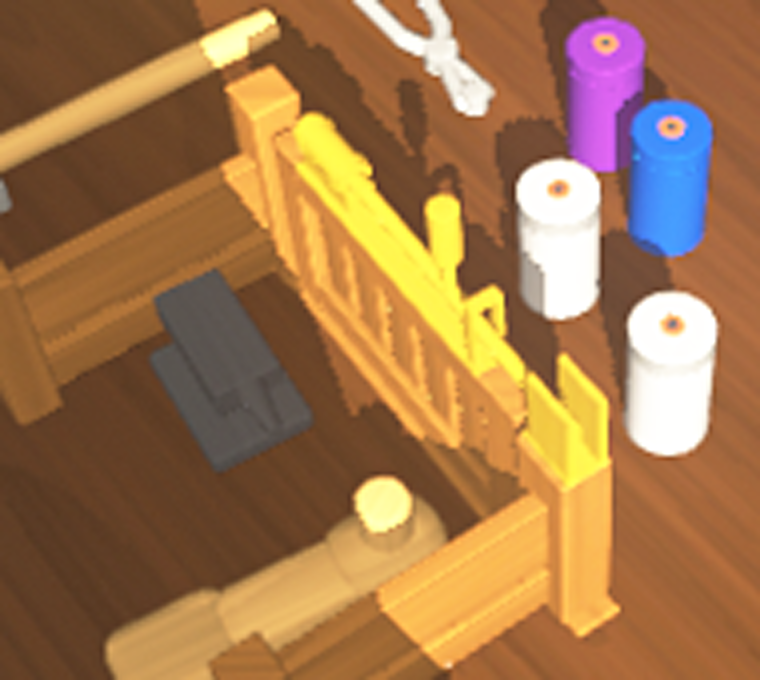

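Only the two white tins (scene crops: top ~(320,218) and (348,252)) fit; the blue and purple ones are excluded. Gate: hinge on the right (brass hinges near top pixel (398,252)), latch keeper at left (295,230), knob at (336,225). Now measuring precisely.

```bash
cat > tri.py <<'E'
from h import *
def tri(obs):  # [(name,u,v)]
    A=np.zeros((3,3));b=np.zeros(3);L=[]
    for n,u,v in obs:
        o,d=ray(env.get_calibration(n),u,v);d=d/np.linalg.norm(d);M=np.eye(3)-np.outer(d,d);A+=M;b+=M@o;L.append((o,M))
    X=np.linalg.solve(A,b);return X,[np.linalg.norm(M@(X-o)) for o,M in L]
E
python3 - <<'E'
from tri import *
ims={n:np.load(f"{n}0_rgb.npy") for n in("top","scene")}
# lids: eyelet = copper within white lid
def eyelet(n,u,v,r=7):
    im=ims[n].astype(int);pts=[]
    for y in range(v-r,v+r+1):
        for x in range(u-r,u+r+1):
            R_,G,B=im[y,x]
            if 255*3-(R_+G+B)>90: pts.append((x,y,765-(R_+G+B)))
    p=np.array(pts,float);return np.average(p[:,:2],axis=0,weights=p[:,2]),len(p)
for nm,t,s,z in [("a",(313,279),(348,251),100),("b",(358,286),(320,217),100),("c",(171,279),(494,350),150)]:
    e,n1=eyelet("top",*t,5);f,n2=eyelet("scene",*s,4)
    X,res=tri([("top",*e),("scene",*f)])
    print(nm,e.round(1),n1,f.round(1),n2,X.round(1),np.round(res,1),plane("top",*e,z).round(1),plane("scene",*f,z).round(1))
# places: bright discs
hsv=cv2.cvtColor(ims["top"],cv2.COLOR_RGB2HSV)
for n,cs in [("top",[(208.5,287.3),(236,289.8)]),("scene",[(426,317.5),(453,344.5)])]:
    im=ims[n];a,b=int(cs[0][0])-40,int(cs[0][1])-35
    cr=cv2.resize(im[b:b+75,a:a+110,::-1],None,fx=7,fy=7,interpolation=cv2.INTER_CUBIC);cv2.imwrite(f"pics/pl_{n}.png",cr);print(n,a,b)
k=ims["scene"][195:275,230:350,::-1];cv2.imwrite("pics/kn_scene.png",cv2.resize(k,None,fx=6,fy=6,interpolation=cv2.INTER_CUBIC))
E
```

```text
a [312.8 278. ] 20 [347.7 250.7] 25 [506.   -3.6  99. ] [0.3 0.3] [506.   -3.9 100. ] [506.3  -2.8 100. ]
b [357.9 286. ] 21 [319.1 216.6] 19 [ 487.7 -129.1   98.8] [0.3 0.3] [ 487.7 -129.2  100. ] [ 488.2 -127.9  100. ]
c [170.  278.6] 23 [494.4 351.8] 42 [485.4 376.6 149.2] [0.2 0.2] [485.4 376.2 150. ] [485.8 376.8 150. ]
top 168 252
scene 386 282
```

View pics/pl_scene.png

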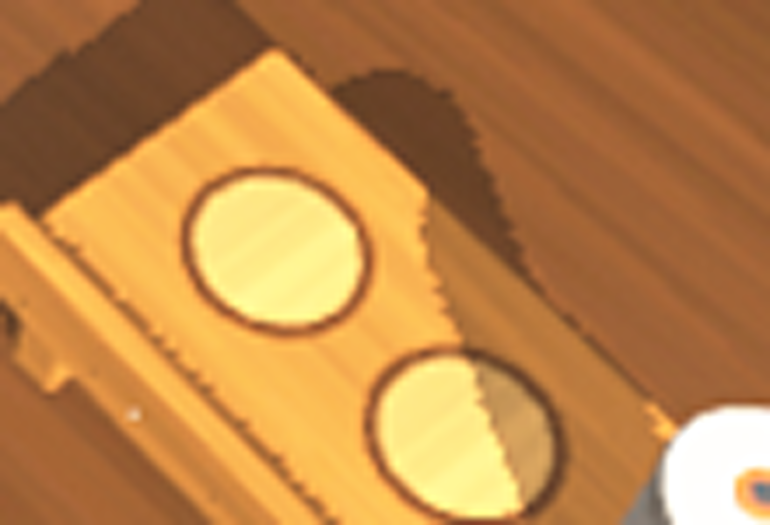

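View pics/kn_scene.png

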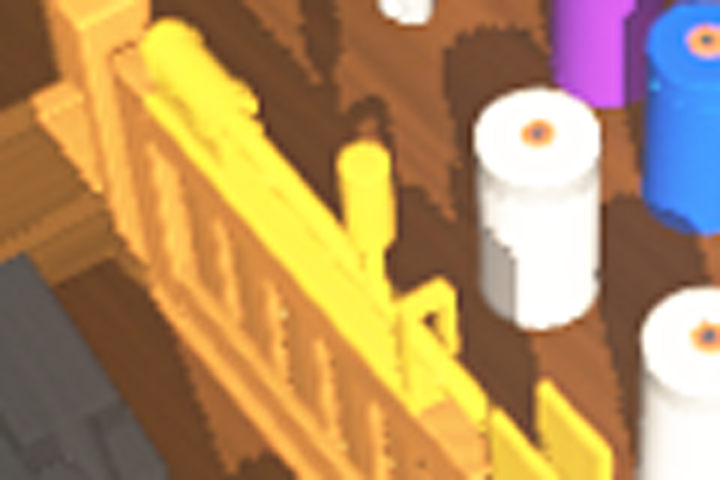

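```bash
python3 - <<'E'
from tri import *
f=lambda X,Y,s,a,b:((X+.5)/s-.5+a,(Y+.5)/s-.5+b)
P={}
for nm,t,s,z in [("p0",f(516,238,6,150,250),f(277,251,7,386,282),50),("p1",f(351,223,6,150,250),f(465,435,7,386,282),50),
  ("knobtop",f(279,46,5,280,215),f(366,158,6,230,195),247)]:
    X,r=tri([("top",*t),("scene",*s)]);print(nm,np.round(t,1),np.round(s,1),X.round(1),np.round(r,1),plane("top",*t,z).round(1),plane("scene",*s,z).round(1))
C=cloud("top",np.load("top0.npy"))
# gate leaf top: z 145-155
m=(abs(C[...,2]-150)<5);m[:,:280]=0;m[:,425:]=0;m[:200]=0
vv,uu=np.nonzero(m)
P=C[m];print(len(P))
k=(P[:,0]>520)&(P[:,0]<700);P=P[k]
for y in range(-290,80,20):
    q=P[abs(P[:,1]-y)<10]
    if len(q):print(y,q[:,0].min().round(),q[:,0].max().round(),len(q))
m=(C[...,2]>158);m[:,:280]=0;m[:,425:]=0;m[:215]=0;m[255:]=0
P=C[m]
for y in range(-290,80,10):
    q=P[abs(P[:,1]-y)<5]
    if len(q):print("brass",y,np.median(q[:,0]).round(),q[:,0].min().round(),q[:,0].max().round(),q[:,2].max().round(),len(q))
# pixel lookups: hinge pins
for u,v in [f(605,170,5,280,215),f(583,200,5,280,215)]: print(plane("top",u,v,150).round(), C[int(round(v)),int(round(u))].round())
E
```

```text
p0 [235.6 289.2] [425.1 317.4] [473.9 218.6  48. ] [0.9 0.9] [474.2 217.5  50. ] [474.5 219.9  50. ]
p1 [208.1 286.8] [452.  343.7] [478.6 298.   48.7] [0.9 0.9] [478.9 296.9  50. ] [478.8 299.   50. ]
knobtop [335.4 223.8] [290.6 220.9] [623.5 -58.7 246.8] [1.1 1.1] [624.2 -59.5 247. ] [623.  -57.6 247. ]
433
-270 591.0 592.0 2
-250 591.0 619.0 13
-230 599.0 621.0 55
-210 600.0 621.0 33
-190 600.0 605.0 9
-170 602.0 608.0 12
-150 604.0 618.0 23
-130 605.0 618.0 27
-110 606.0 620.0 25
-90 608.0 632.0 28
-70 609.0 622.0 25
-50 612.0 624.0 23
-30 612.0 637.0 21
-10 615.0 627.0 32
10 616.0 628.0 22
30 611.0 644.0 33
50 613.0 639.0 24
70 614.0 640.0 7
brass -280 609.0 590.0 622.0 168.0 30
brass -270 606.0 590.0 622.0 171.0 44
brass -260 606.0 590.0 625.0 172.0 45
brass -250 606.0 591.0 625.0 170.0 39
brass -210 616.0 605.0 619.0 191.0 3
brass -200 609.0 601.0 623.0 199.0 33
brass -190 610.0 602.0 623.0 195.0 34
brass -180 610.0 603.0 621.0 195.0 34
brass -170 611.0 605.0 624.0 195.0 33
brass -160 611.0 603.0 624.0 195.0 37
brass -150 615.0 602.0 622.0 189.0 20
brass -140 616.0 613.0 622.0 189.0 12
brass -130 616.0 605.0 621.0 188.0 19
brass -120 617.0 612.0 621.0 189.0 16
brass -110 617.0 607.0 623.0 188.0 17
brass -100 618.0 612.0 624.0 187.0 14
brass -90 619.0 614.0 624.0 186.0 15
brass -80 619.0 609.0 626.0 186.0 19
brass -70 619.0 616.0 627.0 253.0 24
brass -60 619.0 611.0 630.0 250.0 47
brass -50 622.0 616.0 628.0 248.0 24
brass -40 622.0 613.0 628.0 186.0 17
brass -30 616.0 312.0 634.0 1415.0 62
brass -20 622.0 615.0 630.0 206.0 17
brass -10 626.0 620.0 630.0 183.0 13
brass 0 626.0 622.0 630.0 182.0 13
brass 10 627.0 623.0 632.0 182.0 15
brass 20 628.0 624.0 633.0 180.0 11
brass 30 630.0 617.0 640.0 209.0 41
brass 40 631.0 616.0 641.0 211.0 51
brass 50 634.0 618.0 642.0 207.0 45
brass 60 623.0 618.0 643.0 209.0 41
[ 586. -240.  150.] [ 590. -244.  128.]
[ 569. -228.  150.] [ 589. -243.   48.]
```

```bash
cat > mv.py <<'E'
from h import *
def rep(tgt=None,jawdeg=None):
    """print move (units of rows) from measured pose to tgt with tool down, jaw (tool z) heading jawdeg in world"""
    s=env.state();r=R.from_euler('xyz',s['ee_rot'],degrees=True);M=r.as_matrix()
    print("t",round(s['time_s'],2),"pos",s['ee_pos'].round(1),"q",s['qpos'].round(1),"F",s['force'].round(1),"w",round(s['gripper_width'],1))
    print("axes x",M[:,0].round(3),"y",M[:,1].round(3),"z",M[:,2].round(3),"jawdeg",np.degrees(np.arctan2(M[1,2],M[0,2])).round(1))
    if tgt is not None:
        sh=M.T@(np.array(tgt)-s['ee_pos'])/100
        if jawdeg is None: rv=np.zeros(3)
        else:
            c=[]
            for j in (jawdeg,jawdeg+180):
                j=np.radians(j);X=np.array([0,0,-1.]);Z=np.array([np.cos(j),np.sin(j),0]);Y=np.cross(Z,X)
                T=np.stack([X,Y,Z],1);c.append(R.from_matrix(M.T@T).as_rotvec())
            for rv in c: print("turn",(rv/2/np.pi).round(4))
        print("shift",sh.round(3))
E
python3 - <<'E'
from mv import *
rep([506,-4,180],90)
E
```

```text
t 0.15 pos [ 193.7 -541.   213.3] q [-71.4  18.3  89.7   0.   72.   -1.1] F [-0.7 -1.   0.2] w 91.1
axes x [-0.     0.001 -1.   ] y [0.941 0.337 0.   ] z [ 0.337 -0.941 -0.001] jawdeg -70.3
turn [-4.453e-01 -0.000e+00 -3.000e-04]
turn [ 0.0547 -0.0002  0.    ]
shift [ 0.339  4.75  -4.002]
```

Call:
send_rows(
  commands=[
    [[0, 0.4, -0.35, 0, 0, 0], [0, 0.8, -0.7, 0, 0, 0], [0, 0.95, -0.8, 0, 0, 0]],
  ],
  jaw=-1,
  force=30,
)

```text
time_s: 0.52
ee_pos: [256.9, -431.7, 213.8]
ee_rot: [179.1, 89.9, 108.9]
force: [-0.6, -0.8, -0.0]
gripper_width: 91.3
```

Call:
send_rows(
  commands=[
    [[0, 0.5, -0.4, 0, 0, 0], [0, 0.95, -0.8, 0, 0, 0]],
  ],
)

```text
time_s: 0.78
ee_pos: [319.6, -326.1, 213.9]
ee_rot: [14.9, 89.9, -55.5]
force: [1.3, 0.2, 0.4]
gripper_width: 91.1
```

Call:
send_rows(
  commands=[
    [[0, 0.5, -0.4, 0, 0, 0], [0, 0.95, -0.8, 0, 0, 0]],
  ],
)

```text
time_s: 1.02
ee_pos: [382.4, -218.3, 214.1]
ee_rot: [22.7, 89.9, -47.6]
force: [1.0, -0.7, -0.1]
gripper_width: 91.3
```

Call:
send_rows(
  commands=[
    [[0, 0.5, -0.4, 0, 0, 0], [0, 0.95, -0.8, 0, 0, 0]],
  ],
)

```text
time_s: 1.27
ee_pos: [445.1, -110.8, 214.1]
ee_rot: [30.3, 89.9, -40.1]
force: [0.4, -0.8, 0.2]
gripper_width: 91.1
```

Call:
send_rows(
  commands=[
    [[0, 0.4, -0.35, 0, 0, 0], [0, 0.8, -0.7, 0, 0, 0], [0, 0.95, -0.8, 0, 0, 0], [0, 0.95, -0.8, 0, 0, 0]],
  ],
)

```text
time_s: 1.78
ee_pos: [506.7, -4.6, 213.6]
ee_rot: [-54.3, 89.9, -124.5]
force: [0.2, -0.3, -0.9]
gripper_width: 91.6
```

```bash
python3 - <<'E'
from mv import *
rep([506,-4,50],None)
p,d=env.grab_frame("wrist");cv2.imwrite("pics/w1.png",p[:,:,::-1])
E
```

```text
t 1.77 pos [506.7  -4.6 213.6] q [-1.8 12.2 98.3 -0.1 69.5 68.4] F [ 0.2 -0.3 -0.9] w 91.6
axes x [-0.001 -0.001 -1.   ] y [ 0.941  0.339 -0.001] z [ 0.339 -0.941  0.001] jawdeg -70.2
shift [ 1.636 -0.003 -0.009]
```

View pics/w1.png

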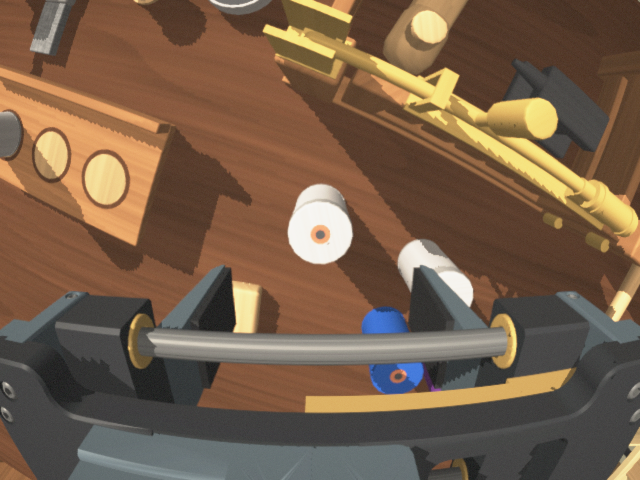

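```bash
cat >> h.py <<'E'
def fray(cal,u,v):
    K=cal["mtx"];T=cal["camera_from_world"];a=(u-K[0,2])/K[0,0];b=(v-K[1,2])/K[1,1];r=np.hypot(a,b)
    s=np.sin(r)/r if r>1e-9 else 1.
    d=np.array([a*s,-b*s,-np.cos(r)]);Rw=T[:3,:3].T;return -Rw@T[:3,3],Rw@d
def fplane(u,v,z,cal=None):
    o,d=fray(cal or env.get_calibration("wrist"),u,v);return o+d*(z-o[2])/d[2]
E
python3 - <<'E'
from h import *
print(fplane(320,234.5,100).round(1),fplane(106,179,50).round(1),fplane(51,154,50).round(1),fplane(398,377,100).round(1),fplane(530,119,247).round(1))
E
```

```text
[505.4  -3.7 100. ] [474.4 216.1  50. ] [480.  296.9  50. ] [ 396.6 -122.2  100. ] [619.6 -53.4 247. ]
```

Call:
send_rows(
  commands=[
    [[0.4, 0, 0, 0, 0, 0], [0.8, -0.005, -0.005, 0, 0, 0], [0.8, -0.005, -0.005, 0, 0, 0]],
  ],
)

```text
time_s: 2.2
ee_pos: [502.6, -5.9, 131.7]
ee_rot: [-106.6, 89.6, -177.0]
force: [0.5, -0.2, 0.8]
gripper_width: 91.3
```

Call:
send_rows(
  commands=[
    [[0.3, 0, 0, 0, 0, 0], [0.6, 0, 0, 0, 0, 0], [0.8, 0, 0, 0, 0, 0], [0.82, 0, 0, 0, 0, 0], [0.82, 0, 0, 0, 0, 0]],
  ],
)

```text
time_s: 2.82
ee_pos: [506.7, -4.9, 53.5]
ee_rot: [64.7, 89.8, -5.6]
force: [0.1, 0.5, 0.4]
gripper_width: 91.3
```

Call:
send_rows(
  commands=[
    [[0, 0, 0, 0, 0, 0], [0, 0, 0, 0, 0, 0], [0, 0, 0, 0, 0, 0], [0, 0, 0, 0, 0, 0], [0, 0, 0, 0, 0, 0], [0, 0, 0, 0, 0, 0], [0, 0, 0, 0, 0, 0], [0, 0, 0, 0, 0, 0]],
  ],
  jaw=1,
  force=25,
)

```text
time_s: 3.82
ee_pos: [505.5, -4.3, 52.0]
ee_rot: [177.9, 90.0, 107.6]
force: [0.4, 1.0, 1.7]
gripper_width: 51.5
```

Call:
send_rows(
  commands=[
    [[-0.15, 0, 0, 0, 0, 0], [-0.45, 0, 0, 0, 0, 0], [-0.8, 0, 0, 0, 0, 0], [-0.95, 0, 0, 0, 0, 0], [-0.95, 0, 0, 0, 0, 0]],
  ],
)

```text
time_s: 4.45
ee_pos: [506.0, -4.5, 147.7]
ee_rot: [62.1, 89.9, -8.2]
force: [0.3, -0.3, -1.7]
gripper_width: 51.9
```

```bash
python3 - <<'E'
from mv import *
rep([479,297.5,165],3)
rep([479,297.5,165])
E
```

```text
t 4.45 pos [506.   -4.5 147.7] q [ -1.8  15.2 104.4  -0.   60.3  68.5] F [ 0.3 -0.3 -1.7] w 51.9
axes x [ 0.002 -0.    -1.   ] y [0.941 0.337 0.002] z [ 0.337 -0.941  0.001] jawdeg -70.3
turn [-2.036e-01  3.000e-04 -2.000e-04]
turn [ 2.964e-01 -2.000e-04 -4.000e-04]
shift [-0.174  0.764 -2.934]
t 4.45 pos [506.   -4.5 147.7] q [ -1.8  15.2 104.4  -0.   60.3  68.5] F [ 0.3 -0.3 -1.7] w 51.9
axes x [ 0.002 -0.    -1.   ] y [0.941 0.337 0.002] z [ 0.337 -0.941  0.001] jawdeg -70.3
shift [-0.174  0.764 -2.934]
```

Call:
send_rows(
  commands=[
    [[-0.1, 0.05, -0.2, -0.02, 0, 0], [-0.17, 0.1, -0.4, -0.05, 0, 0], [-0.17, 0.15, -0.6, -0.08, 0, 0], [-0.17, 0.2, -0.8, -0.11, 0, 0], [-0.17, 0.25, -0.97, -0.14, 0, 0], [-0.17, 0.25, -0.97, -0.17, 0, 0], [-0.17, 0.25, -0.97, -0.2036, 0, 0], [-0.17, 0.25, -0.97, -0.2036, 0, 0]],
  ],
)

```text
time_s: 5.45
ee_pos: [495.4, 95.2, 162.3]
ee_rot: [-170.0, 89.8, -167.0]
force: [0.3, 0.8, -2.9]
gripper_width: 51.6
```

```bash
python3 - <<'E'
from mv import *
rep([479,297.5,165],3)
E
```

```text
t 5.45 pos [495.4  95.2 162.3] q [  9.6  14.4 103.1  -0.   62.6   6.6] F [ 0.3  0.8 -2.9] w 51.6
axes x [-0.003 -0.001 -1.   ] y [-0.052  0.999 -0.001] z [ 0.999  0.052 -0.003] jawdeg 3.0
turn [-0.0001 -0.0005  0.0001]
turn [4.999e-01 1.000e-04 8.000e-04]
shift [-0.028  2.028 -0.059]
```

Call:
send_rows(
  commands=[
    [[0, 0.25, 0, 0, 0, 0], [0, 0.6, -0.02, 0, 0, 0], [0, 1, -0.03, 0, 0, 0]],
  ],
)

```text
time_s: 5.82
ee_pos: [487.7, 195.4, 163.0]
ee_rot: [-152.8, 89.9, -150.0]
force: [0.5, 0.7, -2.9]
gripper_width: 51.5
```

Call:
send_rows(
  commands=[
    [[0, 0.4, 0, 0, 0, 0], [0, 0.75, -0.02, 0, 0, 0], [0, 1, -0.03, 0, 0, 0], [0, 1, -0.03, 0, 0, 0], [0, 1, -0.03, 0, 0, 0]],
  ],
)

```text
time_s: 6.45
ee_pos: [479.6, 293.9, 163.1]
ee_rot: [-134.1, 89.9, -131.2]
force: [-0.1, -0.1, -3.1]
gripper_width: 51.7
```

```bash
python3 - <<'E'
from mv import *
rep([479,297.5,103])
p,d=env.grab_frame("scene");cv2.imwrite("pics/s2.png",p[:,:,::-1])
p,d=env.grab_frame("wrist");cv2.imwrite("pics/w2.png",p[:,:,::-1])
E
```

```text
t 6.45 pos [479.6 293.9 163.1] q [30.4 19.4 95.8 -0.  65.  27.4] F [-0.1 -0.1 -3.1] w 51.7
axes x [-0.001 -0.002 -1.   ] y [-0.051  0.999 -0.001] z [ 0.999  0.051 -0.001] jawdeg 2.9
shift [ 0.601  0.037 -0.003]
```

View pics/s2.png

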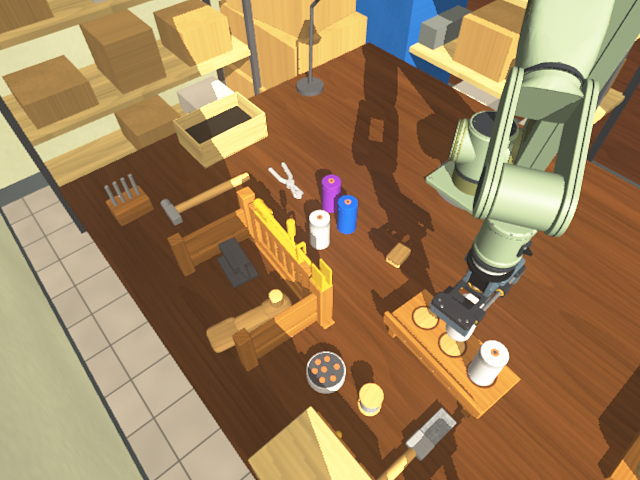

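View pics/w2.png

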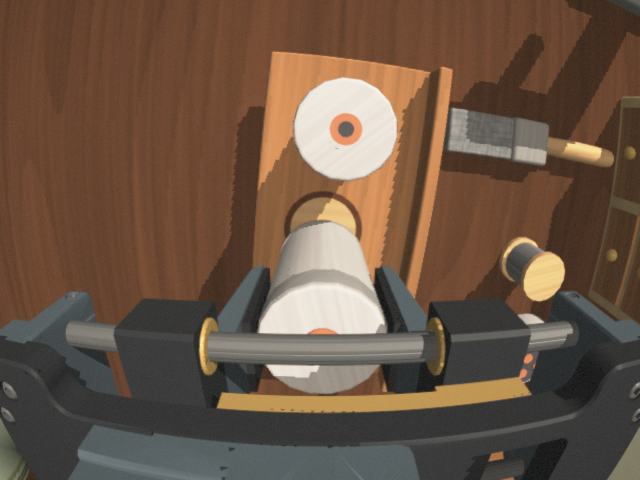

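Call:
send_rows(
  commands=[
    [[0.15, 0.02, 0, 0, 0, 0], [0.35, 0.037, 0, 0, 0, 0], [0.5, 0.037, 0, 0, 0, 0], [0.57, 0.037, 0, 0, 0, 0], [0.6, 0.037, 0, 0, 0, 0], [0.6, 0.037, 0, 0, 0, 0]],
  ],
)

```text
time_s: 7.3
ee_pos: [480.0, 298.6, 104.1]
ee_rot: [17.4, 90.0, 20.4]
force: [-0.5, 0.8, -2.1]
gripper_width: 51.6
```

```bash
python3 - <<'E'
from mv import *
rep([479,297.5,102])
E
```

```text
t 7.3 pos [480.  298.6 104.1] q [ 30.7  22.6 100.1  -0.   57.2  27.7] F [-0.5  0.8 -2.1] w 51.6
axes x [ 0.001  0.    -1.   ] y [-0.052  0.999  0.   ] z [0.999 0.052 0.001] jawdeg 3.0
shift [ 0.021 -0.01  -0.011]
```

Lower the last ~2 mm and open partway, then fully while rising.

Call:
send_rows(
  commands=[
    [[0.015, 0, 0, 0, 0, 0], [0.02, 0, 0, 0, 0, 0], [0.025, 0, 0, 0, 0, 0], [0.025, 0, 0, 0, 0, 0]],
  ],
)

```text
time_s: 7.8
ee_pos: [479.9, 298.6, 102.0]
ee_rot: [25.2, 90.0, 28.2]
force: [-1.2, -1.1, 2.4]
gripper_width: 51.9
```

Call:
send_rows(
  commands=[
    [[0, 0, 0, 0, 0, 0], [0, 0, 0, 0, 0, 0], [0, 0, 0, 0, 0, 0], [0, 0, 0, 0, 0, 0], [0, 0, 0, 0, 0, 0], [0, 0, 0, 0, 0, 0]],
  ],
  jaw=-1,
)

```text
time_s: 8.55
ee_pos: [479.8, 298.5, 101.4]
ee_rot: [-48.3, 90.0, -45.3]
force: [-0.6, 0.0, 0.4]
gripper_width: 90.9
```

Call:
send_rows(
  commands=[
    [[-0.2, 0, 0, 0, 0, 0], [-0.6, 0, 0, 0, 0, 0], [-1, 0, 0, 0, 0, 0], [-1, 0, 0, 0, 0, 0]],
  ],
)

```text
time_s: 9.05
ee_pos: [481.5, 299.5, 204.9]
ee_rot: [27.2, 89.6, 30.2]
force: [0.8, 1.0, -0.6]
gripper_width: 91.5
```

```bash
python3 - <<'E'
from mv import *
rep([487.7,-128.8,200],-70)
p,d=env.grab_frame("scene");cv2.imwrite("pics/s3.png",cv2.resize(p[270:420,380:580,::-1],None,fx=4,fy=4))
E
```

```text
t 9.05 pos [481.5 299.5 204.9] q [30.7 17.7 91.9 -0.  70.  27.7] F [ 0.8  1.  -0.6] w 91.5
axes x [ 0.007  0.004 -1.   ] y [-0.052  0.999  0.003] z [0.999 0.052 0.007] jawdeg 3.0
turn [ 0.2028  0.0006 -0.0012]
turn [-0.2972  0.0013  0.0006]
shift [ 0.033 -4.281 -0.162]
```

View pics/s3.png

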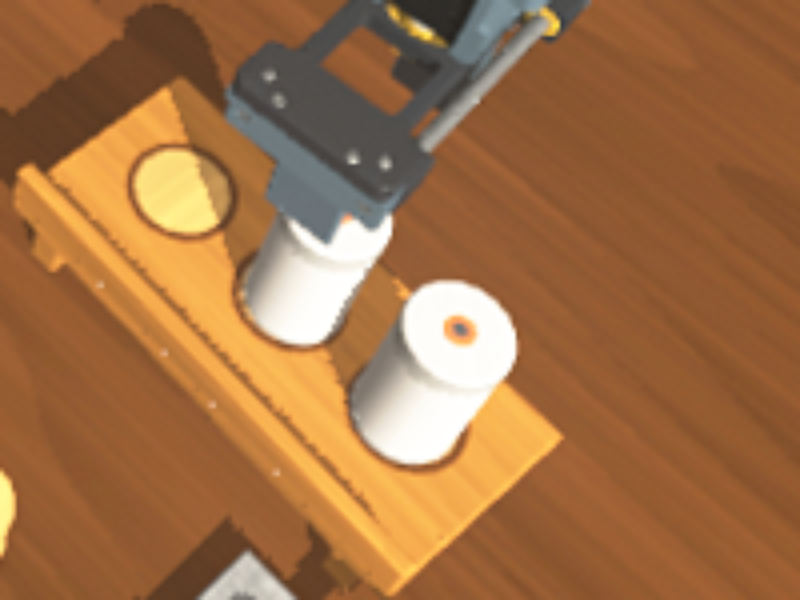

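The tin stands inside its ring on the middle place (crop ~(300,300)). Now back to tin b.

Call:
send_rows(
  commands=[
    [[0, -0.4, -0.02, 0, 0, 0], [0, -1, -0.04, 0, 0, 0]],
  ],
)

```text
time_s: 9.35
ee_pos: [480.2, 197.9, 199.6]
ee_rot: [-158.9, 89.8, -155.8]
force: [1.0, -0.9, 0.2]
gripper_width: 91.4
```

Call:
send_rows(
  commands=[
    [[0, -0.5, -0.02, 0, 0, 0], [0, -1, -0.04, 0, 0, 0]],
  ],
)

```text
time_s: 9.6
ee_pos: [481.1, 96.6, 199.8]
ee_rot: [-168.6, 89.8, -165.6]
force: [-0.5, -0.9, 0.0]
gripper_width: 91.1
```

Call:
send_rows(
  commands=[
    [[0, -0.5, -0.02, 0, 0, 0], [0, -1, -0.04, 0, 0, 0]],
  ],
)

```text
time_s: 9.85
ee_pos: [482.3, -3.3, 199.9]
ee_rot: [177.1, 89.8, -179.9]
force: [0.3, -0.4, 0.2]
gripper_width: 91.5
```

Call:
send_rows(
  commands=[
    [[0, -0.4, -0.02, 0.03, 0, 0], [0, -0.8, -0.04, 0.06, 0, 0], [0, -1, -0.04, 0.09, 0, 0], [0, -1, -0.04, 0.12, 0, 0], [0, -1, -0.04, 0.15, 0, 0], [0, -1, -0.04, 0.18, 0, 0], [0, -1, -0.04, 0.203, 0, 0], [0, -1, -0.04, 0.203, 0, 0]],
  ],
)

```text
time_s: 10.85
ee_pos: [483.8, -101.6, 200.0]
ee_rot: [-121.5, 89.8, 168.5]
force: [0.5, -0.3, -0.9]
gripper_width: 91.2
```

```bash
python3 - <<'E'
from mv import *
rep([487.7,-128.8,120],-70)
E
```

```text
t 10.85 pos [ 483.8 -101.6  200. ] q [-13.2  11.7 101.   -0.   67.5  56.8] F [ 0.5 -0.3 -0.9] w 91.2
axes x [-0.003  0.001 -1.   ] y [ 0.94   0.342 -0.003] z [ 0.342 -0.94  -0.002] jawdeg -70.0
turn [ 0.     -0.0002  0.0004]
turn [-5.e-01 -6.e-04 -4.e-04]
shift [ 0.8   -0.054  0.27 ]
```

Call:
send_rows(
  commands=[
    [[0, -0.054, 0.27, 0, 0, 0], [0.35, -0.054, 0.27, 0, 0, 0], [0.7, -0.054, 0.27, 0, 0, 0], [0.7, -0.054, 0.27, 0, 0, 0]],
  ],
)

```text
time_s: 11.35
ee_pos: [486.3, -128.4, 128.6]
ee_rot: [-125.6, 89.6, 164.4]
force: [0.4, -0.3, 1.0]
gripper_width: 91.0
```

Call:
send_rows(
  commands=[
    [[0.3, 0, 0, 0, 0, 0], [0.6, 0, 0, 0, 0, 0], [0.75, 0, 0, 0, 0, 0], [0.78, 0, 0, 0, 0, 0], [0.78, 0, 0, 0, 0, 0]],
  ],
)

```text
time_s: 11.98
ee_pos: [489.7, -129.3, 54.4]
ee_rot: [52.1, 89.9, -18.0]
force: [-0.1, 0.2, 0.1]
gripper_width: 91.3
```

Call:
send_rows(
  commands=[
    [[0, 0, 0, 0, 0, 0], [0, 0, 0, 0, 0, 0], [0, 0, 0, 0, 0, 0], [0, 0, 0, 0, 0, 0], [0, 0, 0, 0, 0, 0], [0, 0, 0, 0, 0, 0], [0, 0, 0, 0, 0, 0], [0, 0, 0, 0, 0, 0]],
  ],
  jaw=1,
)

```text
time_s: 12.98
ee_pos: [488.8, -128.9, 53.5]
ee_rot: [-175.2, 90.0, 114.7]
force: [-1.3, 1.4, 2.6]
gripper_width: 51.8
```

Call:
send_rows(
  commands=[
    [[-0.15, 0, 0, 0, 0, 0], [-0.45, 0, 0, 0, 0, 0], [-0.8, 0, 0, 0, 0, 0], [-1, 0, 0, 0, 0, 0], [-1, 0, 0, 0, 0, 0]],
  ],
)

```text
time_s: 13.6
ee_pos: [489.8, -129.5, 155.3]
ee_rot: [49.4, 89.7, -20.7]
force: [-0.7, 0.4, -3.8]
gripper_width: 51.4
```

```bash
python3 - <<'E'
from mv import *
rep([474.2,217.7,160],0)
E
```

```text
t 13.6 pos [ 489.8 -129.5  155.3] q [-16.1  14.8 103.8  -0.   61.2  54. ] F [-0.7  0.4 -3.8] w 51.4
axes x [ 0.004 -0.002 -1.   ] y [0.94  0.341 0.003] z [ 0.341 -0.94   0.003] jawdeg -70.1
turn [-0.1947  0.0007 -0.0002]
turn [ 3.053e-01 -2.000e-04 -8.000e-04]
shift [-0.053  1.036 -3.318]
```

Call:
send_rows(
  commands=[
    [[-0.05, 0.07, -0.2, -0.02, 0, 0], [-0.05, 0.15, -0.45, -0.05, 0, 0], [-0.05, 0.22, -0.7, -0.08, 0, 0], [-0.05, 0.3, -1, -0.11, 0, 0], [-0.05, 0.3, -1, -0.14, 0, 0], [-0.05, 0.3, -1, -0.17, 0, 0], [-0.05, 0.3, -1, -0.195, 0, 0], [-0.05, 0.3, -1, -0.195, 0, 0]],
  ],
)

```text
time_s: 14.6
ee_pos: [482.2, -24.8, 157.4]
ee_rot: [-178.3, 89.9, -178.3]
force: [-0.1, 0.0, -3.2]
gripper_width: 52.0
```

```bash
python3 - <<'E'
from mv import *
rep([474.2,217.7,160],0)
E
```

```text
t 14.6 pos [482.2 -24.8 157.4] q [ -4.3  12.8 106.2  -0.   61.1  -4.3] F [-0.1  0.  -3.2] w 52.0
axes x [-0.002 -0.    -1.   ] y [-0.  1. -0.] z [ 1.     0.    -0.002] jawdeg 0.0
turn [ 0.     -0.0004  0.    ]
turn [-0.5    -0.     -0.0006]
shift [-0.026  2.425 -0.079]
```

Call:
send_rows(
  commands=[
    [[0, 0.25, 0, 0, 0, 0], [0, 0.6, -0.02, 0, 0, 0], [0, 0.9, -0.03, 0, 0, 0]],
  ],
)

```text
time_s: 14.98
ee_pos: [479.2, 66.0, 157.8]
ee_rot: [-168.5, 89.9, -168.6]
force: [0.6, -0.5, -1.8]
gripper_width: 52.0
```

Call:
send_rows(
  commands=[
    [[0, 0.4, -0.01, 0, 0, 0], [0, 0.8, -0.02, 0, 0, 0]],
  ],
)

```text
time_s: 15.22
ee_pos: [477.2, 146.1, 157.8]
ee_rot: [-150.1, 89.9, -150.2]
force: [0.8, -0.2, -3.0]
gripper_width: 51.7
```

Call:
send_rows(
  commands=[
    [[0, 0.3, -0.01, 0, 0, 0], [0, 0.55, -0.02, 0, 0, 0], [0, 0.7, -0.03, 0, 0, 0], [0, 0.73, -0.03, 0, 0, 0], [0, 0.73, -0.03, 0, 0, 0], [0, 0.73, -0.03, 0, 0, 0]],
  ],
)

```text
time_s: 15.98
ee_pos: [474.5, 217.4, 158.4]
ee_rot: [-103.5, 90.0, -103.5]
force: [-0.3, 1.2, -3.6]
gripper_width: 51.9
```

```bash
python3 - <<'E'
from mv import *
rep([474.2,217.7,105],0)
E
```

```text
t 15.97 pos [474.5 217.4 158.4] q [ 23.4  16.1 101.5  -0.   62.5  23.3] F [-0.3  1.2 -3.6] w 51.9
axes x [-0.    -0.001 -1.   ] y [-0.001  1.    -0.001] z [ 1.     0.001 -0.   ] jawdeg 0.0
turn [ 0.0001 -0.      0.0001]
turn [-4.999e-01 -1.000e-04 -0.000e+00]
shift [ 0.534  0.004 -0.003]
```

Call:
send_rows(
  commands=[
    [[0.15, 0, 0, 0, 0, 0], [0.35, 0, 0, 0, 0, 0], [0.47, 0, 0, 0, 0, 0], [0.52, 0, 0, 0, 0, 0], [0.54, 0, 0, 0, 0, 0], [0.56, 0, 0, 0, 0, 0], [0.56, 0, 0, 0, 0, 0]],
  ],
)

```text
time_s: 16.85
ee_pos: [474.9, 218.4, 103.5]
ee_rot: [19.7, 89.9, 19.8]
force: [-2.2, -0.7, 3.5]
gripper_width: 51.2
```

Call:
send_rows(
  commands=[
    [[0, 0, 0, 0, 0, 0], [0, 0, 0, 0, 0, 0], [0, 0, 0, 0, 0, 0], [0, 0, 0, 0, 0, 0], [0, 0, 0, 0, 0, 0], [0, 0, 0, 0, 0, 0]],
  ],
  jaw=-1,
)

```text
time_s: 17.6
ee_pos: [474.4, 218.2, 102.4]
ee_rot: [-117.1, 90.0, -117.0]
force: [0.3, 0.3, 0.2]
gripper_width: 91.3
```

Call:
send_rows(
  commands=[
    [[-0.2, 0, 0, 0, 0, 0], [-0.6, 0, 0, 0, 0, 0], [-1, 0, 0, 0, 0, 0]],
  ],
)

```text
time_s: 17.98
ee_pos: [474.2, 218.1, 203.3]
ee_rot: [-149.5, 90.0, -149.4]
force: [0.7, 0.3, 0.0]
gripper_width: 91.1
```

Call:
send_rows(
  commands=[
    [[-0.5, 0, 0, 0, 0, 0], [-0.95, 0, 0, 0, 0, 0]],
  ],
)

```text
time_s: 18.23
ee_pos: [474.4, 218.2, 299.2]
ee_rot: [19.3, 90.0, 19.4]
force: [0.2, 0.7, 0.3]
gripper_width: 91.2
```

Call:
send_rows(
  commands=[
    [[0, -0.5, 0, 0, 0, 0], [0, -1, 0.2, 0, 0, 0], [0, -1, 0.2, 0, 0, 0]],
  ],
)

```text
time_s: 18.6
ee_pos: [495.4, 115.6, 297.5]
ee_rot: [-58.3, 89.9, -58.4]
force: [1.0, -0.3, -0.4]
gripper_width: 91.0
```

```bash
python3 - <<'E'
from mv import *
rep()
for n in("scene","top","wrist"):
    p,d=env.grab_frame(n);cv2.imwrite(f"pics/{n}4.png",p[:,:,::-1]);np.save(f"{n}4.npy",d);np.save(f"{n}4_rgb.npy",p)
E
```

```text
t 18.6 pos [495.4 115.6 297.5] q [11.9  9.8 89.2 -0.1 80.9 12. ] F [ 1.  -0.3 -0.4] w 91.0
axes x [ 0.001 -0.001 -1.   ] y [ 0.003  1.    -0.001] z [ 1.    -0.003  0.001] jawdeg -0.2
```

View pics/scene4.png

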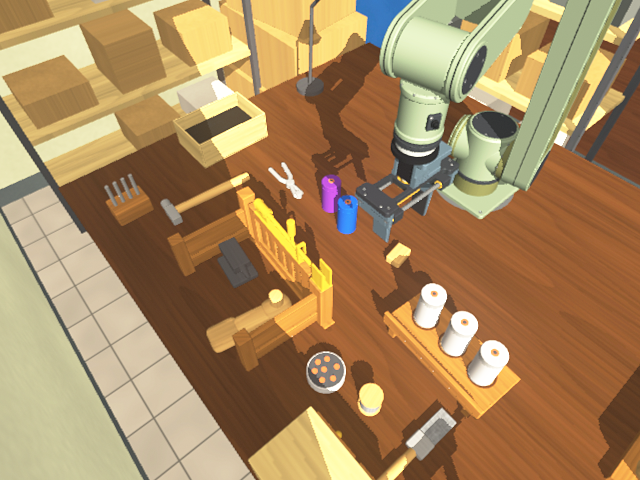

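View pics/top4.png

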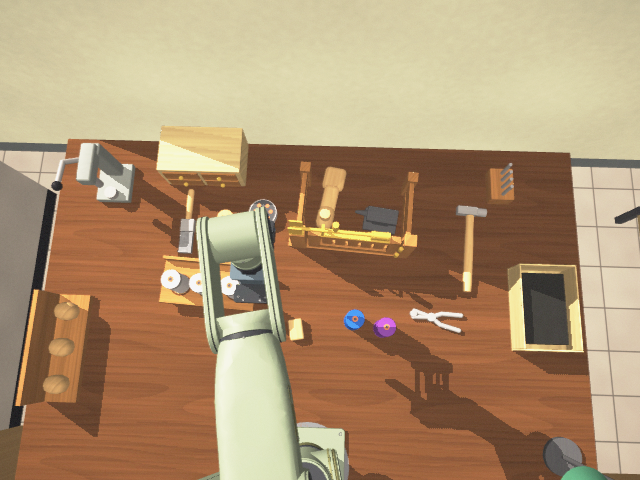

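View pics/wrist4.png

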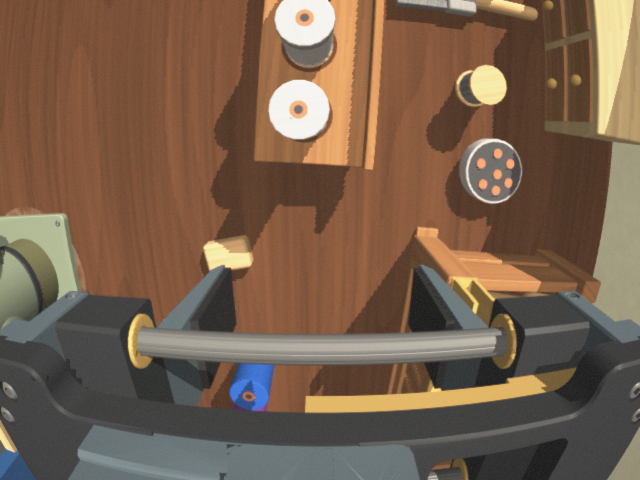

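Call:
send_rows(
  commands=[
    [[0, -0.5, 0.3, 0, 0, 0], [0, -0.9, 0.65, -0.0, 0, 0]],
  ],
)

```text
time_s: 19.0
ee_pos: [560.1, 29.0, 297.8]
ee_rot: [32.5, 90.0, 32.8]
force: [0.7, -0.3, 0.1]
gripper_width: 91.3
```

Call:
send_rows(
  commands=[
    [[-0.1, -0.45, 0.3, 0.014, 0, 0], [-0.1, -0.84, 0.62, 0.014, 0, 0], [-0.1, -0.84, 0.62, 0.014, 0, 0], [-0.1, -0.84, 0.62, 0.014, 0, 0]],
  ],
)

```text
time_s: 19.5
ee_pos: [621.6, -54.0, 307.0]
ee_rot: [153.6, 89.9, 148.7]
force: [-0.2, -0.5, 0.2]
gripper_width: 91.2
```

```bash
python3 - <<'E'
from mv import *
from tri import tri
rep([622.5,-58.7,300],-5.2)
np.save("wcal.npy",env.get_calibration("wrist"),allow_pickle=True)
for n in("wrist","top","scene"):
    p,d=env.grab_frame(n);cv2.imwrite(f"pics/{n}5.png",p[:,:,::-1]);np.save(f"{n}5_rgb.npy",p)
E
```

```text
t 19.5 pos [621.6 -54.  307. ] q [-6.  20.8 72.8  0.  86.5 -1.2] F [-0.2 -0.5  0.2] w 91.2
axes x [-0.001  0.001 -1.   ] y [0.084 0.996 0.001] z [ 0.996 -0.084 -0.001] jawdeg -4.8
turn [ 0.001  -0.0002 -0.0001]
turn [-4.99e-01  2.00e-04 -4.00e-04]
shift [ 0.07  -0.046  0.013]
```

View pics/wrist5.png

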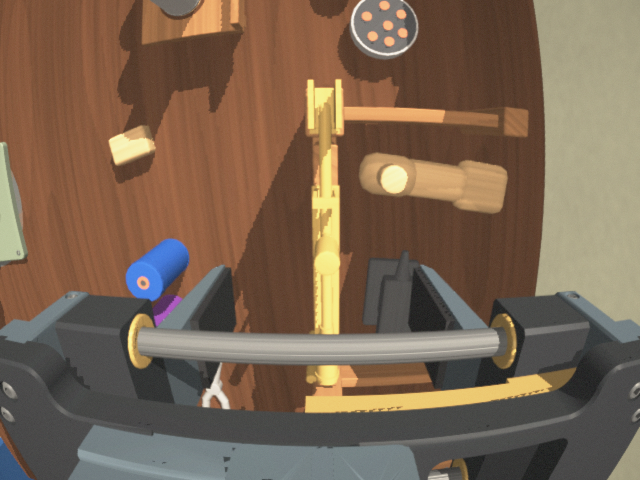

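View pics/top5.png

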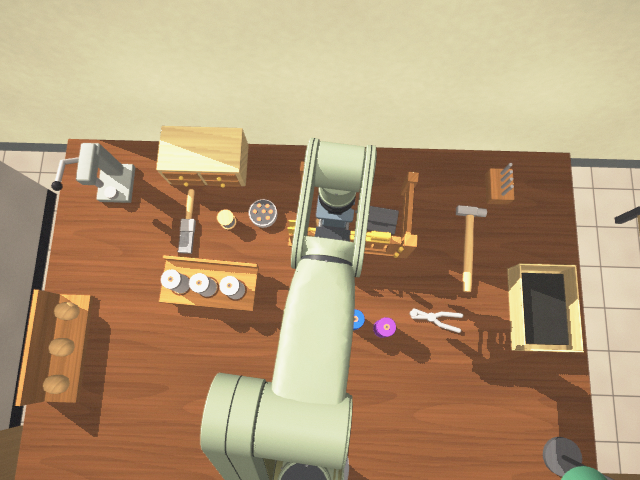

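```bash
python3 - <<'E'
from mv import *
from tri import tri
print("knob",fplane(327,262,247).round(1),"staple",fplane(326,193,203).round(1),"rear",fplane(323,377,172).round(1),"keeper",fplane(324.5,95,210).round(1), fplane(324.5,130,175).round(1))
# tins
p=np.load("top5_rgb.npy").astype(int);s=np.load("scene5_rgb.npy").astype(int)
def eye(im,u,v,r):
    q=[(x,y,765-im[y,x].sum()) for y in range(v-r,v+r+1) for x in range(u-r,u+r+1) if 765-im[y,x].sum()>90]
    q=np.array(q,float);return np.average(q[:,:2],axis=0,weights=q[:,2])
for n,t,sc in [("c",(170,279),(494,351)),("1",(199,282),(463,321)),("0",(229,286),(433,294))]:
    e=eye(p,*t,4);f=eye(s,*sc,4);print(n,e.round(1),f.round(1),plane("top",*e,150).round(1),plane("scene",*f,150).round(1))
E
```

```text
knob [623.8 -57.1 247. ] staple [626.7 -18.4 203. ] rear [ 608.8 -209.7  172. ] keeper [631.6  53.9 210. ] [629.7  28.7 175. ]
c [170.  278.7] [494.5 352. ] [485.3 376.2 150. ] [486.1 377.3 150. ]
1 [198.5 282.2] [464.1 321.8] [478.2 299.4 150. ] [478.6 300.7 150. ]
0 [228.9 285. ] [433.8 293.2] [473.2 217.7 150. ] [473.5 219.2 150. ]
```

Call:
send_rows(
  commands=[
    [[0.3, -0.038, 0.022, 0, 0, 0], [0.6, -0.038, 0.022, 0, 0, 0], [0.85, -0.038, 0.022, 0, 0, 0], [0.97, -0.038, 0.022, 0, 0, 0], [0.97, -0.038, 0.022, 0, 0, 0]],
  ],
)

```text
time_s: 20.27
ee_pos: [623.5, -58.9, 210.3]
ee_rot: [-176.8, 90.0, 178.3]
force: [0.4, -0.1, -0.2]
gripper_width: 91.2
```

```bash
python3 - <<'E'
from mv import *
rep([623.5,-58,209],-5.2)
p,d=env.grab_frame("wrist");cv2.imwrite(f"pics/w6.png",p[:,:,::-1])
p,d=env.grab_frame("scene");cv2.imwrite("pics/s6.png",cv2.resize(p[130:330,200:400,::-1],None,fx=3,fy=3))
E
```

```text
t 20.27 pos [623.5 -58.9 210.3] q [-6.4 23.1 82.8 -0.  74.1 -1.6] F [ 0.4 -0.1 -0.2] w 91.2
axes x [-0.001  0.    -1.   ] y [ 0.085  0.996 -0.   ] z [ 0.996 -0.085 -0.001] jawdeg -4.9
turn [ 0.0009 -0.0001  0.    ]
turn [-4.991e-01 -0.000e+00 -2.000e-04]
shift [ 0.013  0.009 -0.   ]
```

View pics/s6.png

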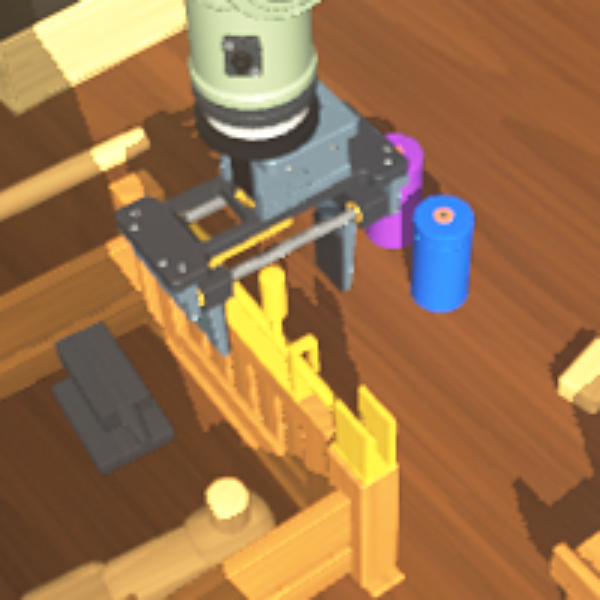

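View pics/w6.png

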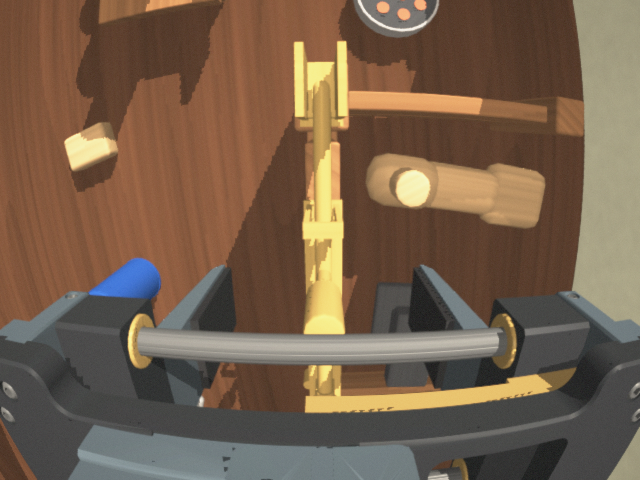

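Call:
send_rows(
  commands=[
    [[0, 0.005, 0, 0, 0, 0], [0, 0.005, 0, 0, 0, 0], [0, 0.005, 0, 0, 0, 0], [0, 0.005, 0, 0, 0, 0], [0, 0.005, 0, 0, 0, 0], [0, 0.005, 0, 0, 0, 0], [0, 0.005, 0, 0, 0, 0], [0, 0.005, 0, 0, 0, 0], [0, 0.005, 0, 0, 0, 0], [0, 0.005, 0, 0, 0, 0], [0, 0.005, 0, 0, 0, 0]],
  ],
  jaw=1,
  force=45,
)

```text
time_s: 21.75
ee_pos: [624.0, -59.0, 210.5]
ee_rot: [-26.0, 90.0, -31.0]
force: [0.8, -0.2, -0.2]
gripper_width: 17.0
```

```bash
python3 - <<'E'
from mv import *
rep()
E
```

```text
t 21.75 pos [624.  -59.  210.5] q [-6.5 23.1 82.8 -0.  74.1 -1.5] F [ 0.8 -0.2 -0.2] w 17.0
axes x [ 0. -0. -1.] y [ 0.086  0.996 -0.   ] z [ 0.996 -0.086  0.   ] jawdeg -4.9
```

Call:
send_rows(
  commands=[
    [[-0.02, -0.01, 0, 0, 0, 0], [-0.04, -0.018, 0, 0, 0, 0], [-0.06, -0.027, 0, 0, 0, 0], [-0.08, -0.036, 0, 0, 0, 0], [-0.1, -0.046, 0, 0, 0, 0], [-0.115, -0.052, 0, 0, 0, 0], [-0.115, -0.052, 0, 0, 0, 0], [-0.115, -0.052, 0, 0, 0, 0]],
  ],
)

```text
time_s: 22.75
ee_pos: [623.3, -64.2, 221.9]
ee_rot: [-143.0, 90.0, -147.9]
force: [0.6, -1.4, -6.4]
gripper_width: 17.3
```

```bash
python3 - <<'E'
from mv import *
rep()
p,d=env.grab_frame("scene");cv2.imwrite("pics/s7.png",cv2.resize(p[180:300,230:350,::-1],None,fx=5,fy=5))
p,d=env.grab_frame("wrist");cv2.imwrite("pics/w7.png",p[:,:,::-1])
E
```

```text
t 22.75 pos [623.3 -64.2 221.9] q [-6.9 22.8 81.7 -0.  75.6 -2. ] F [ 0.6 -1.4 -6.4] w 17.3
axes x [-0. -0. -1.] y [ 0.086  0.996 -0.   ] z [ 0.996 -0.086 -0.   ] jawdeg -4.9
```

View pics/s7.png

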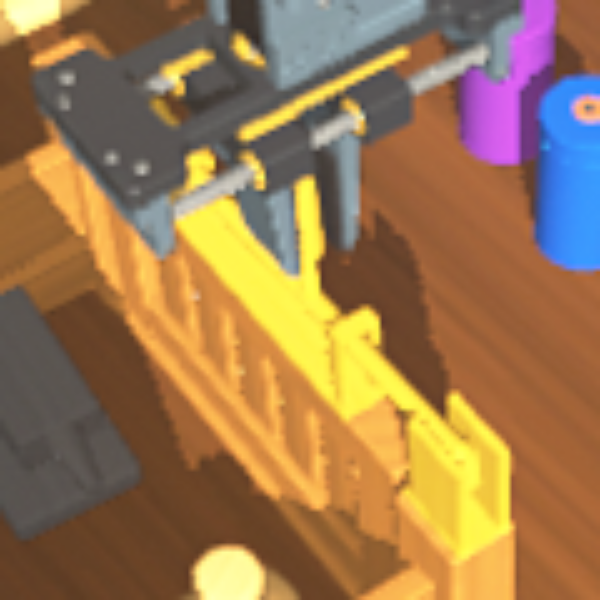

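View pics/w7.png

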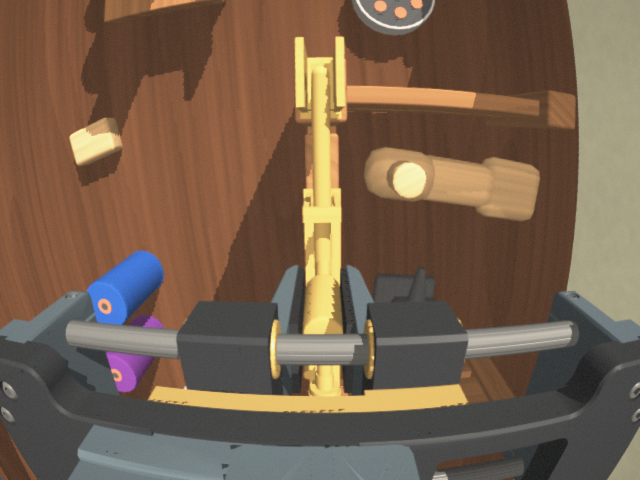

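Call:
send_rows(
  commands=[
    [[0, -0.03, 0, 0, 0, 0], [0, -0.07, 0, 0, 0, 0], [0, -0.11, 0, 0, 0, 0], [0, -0.16, 0, 0, 0, 0], [0, -0.21, 0, 0, 0, 0], [0, -0.26, 0, 0, 0, 0], [0, -0.31, 0, 0, 0, 0], [0, -0.36, 0, 0, 0, 0], [0, -0.41, 0, 0, 0, 0], [0, -0.46, 0, 0, 0, 0], [0, -0.48, 0, 0, 0, 0], [0, -0.48, 0, 0, 0, 0]],
  ],
)

```text
time_s: 24.35
ee_pos: [619.4, -112.5, 221.9]
ee_rot: [-75.2, 89.9, -80.1]
force: [2.6, -0.6, -6.7]
gripper_width: 16.9
```

```bash
python3 - <<'E'
from mv import *
rep()
p,d=env.grab_frame("scene");cv2.imwrite("pics/s8.png",cv2.resize(p[180:300,230:350,::-1],None,fx=5,fy=5))
p,d=env.grab_frame("wrist");cv2.imwrite("pics/w8.png",p[:,:,::-1])
E
```

```text
t 24.35 pos [ 619.4 -112.5  221.9] q [-11.3  23.   81.3  -0.   75.7  -6.4] F [ 2.6 -0.6 -6.7] w 16.9
axes x [ 0.    -0.001 -1.   ] y [ 0.086  0.996 -0.001] z [ 0.996 -0.086  0.   ] jawdeg -4.9
```

View pics/s8.png

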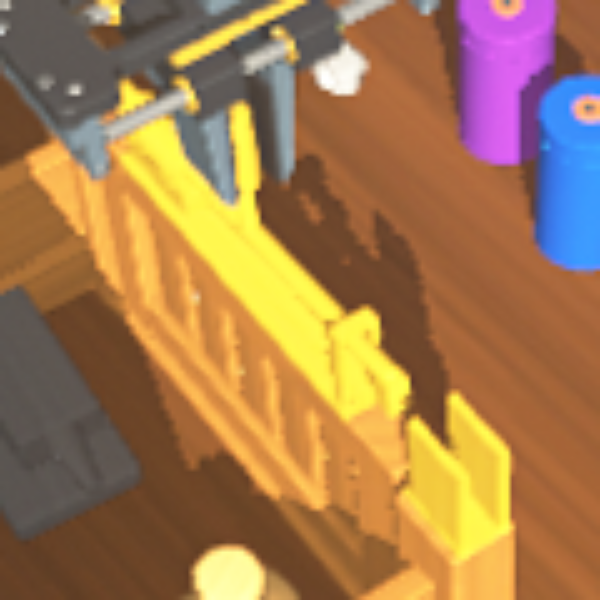

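View pics/w8.png

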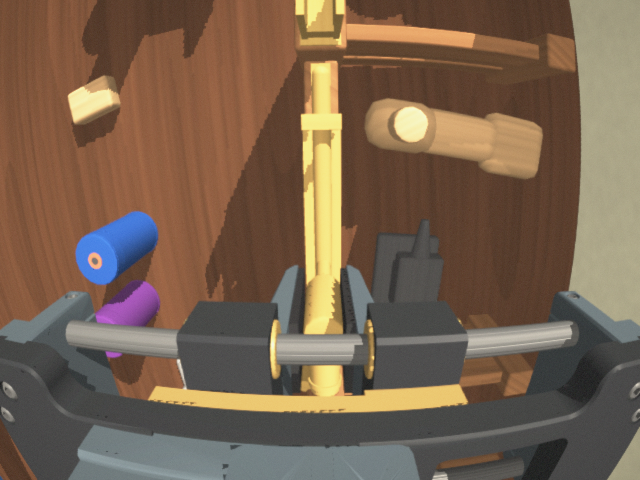

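The nose (crop ~(395,380)) is clear of the keeper cheeks and the bolt is drawn ~48 mm. Swing about the hinge, in two halves.

Call:
send_rows(
  commands=[
    [[0, -0.001, -0.046, -0.0056, 0, 0], [0, -0.003, -0.092, -0.0111, 0, 0], [0, -0.007, -0.138, -0.0167, 0, 0], [0, -0.013, -0.184, -0.0222, 0, 0], [0, -0.02, -0.229, -0.0278, 0, 0], [0, -0.029, -0.274, -0.0333, 0, 0], [0, -0.039, -0.319, -0.0389, 0, 0], [0, -0.051, -0.364, -0.0444, 0, 0], [0, -0.051, -0.364, -0.0444, 0, 0]],
  ],
)

```text
time_s: 25.58
ee_pos: [582.2, -113.9, 222.0]
ee_rot: [129.1, 90.0, 140.2]
force: [3.0, 0.7, -7.5]
gripper_width: 17.1
```

```bash
python3 - <<'E'
from mv import *
rep()
p,d=env.grab_frame("scene");cv2.imwrite("pics/s9.png",cv2.resize(p[170:320,220:370,::-1],None,fx=4,fy=4))
p,d=env.grab_frame("wrist");cv2.imwrite("pics/w9.png",p[:,:,::-1])
E
```

```text
t 25.57 pos [ 582.2 -113.9  222. ] q [-12.2  19.7  86.4   0.   73.9 -23.3] F [ 3.   0.7 -7.5] w 17.1
axes x [-0.  0. -1.] y [-0.192  0.981  0.   ] z [ 0.981  0.192 -0.   ] jawdeg 11.1
```

View pics/s9.png

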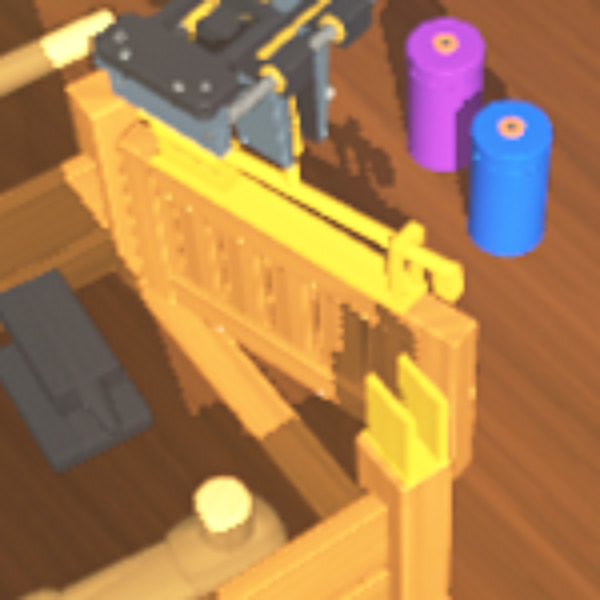

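View pics/w9.png

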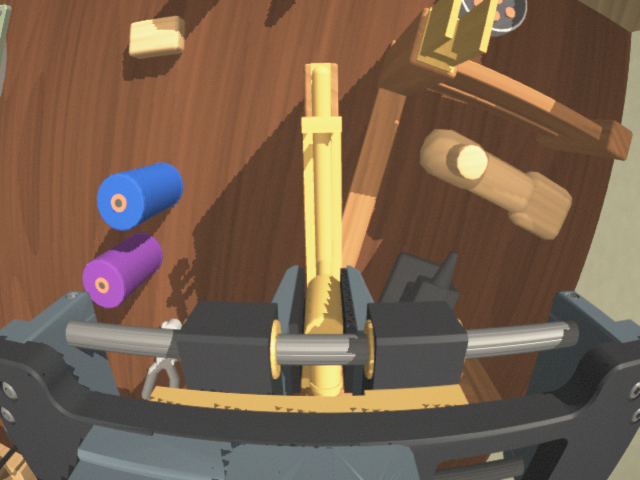

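Call:
send_rows(
  commands=[
    [[0, -0.001, -0.046, -0.0056, 0, 0], [0, -0.003, -0.092, -0.0111, 0, 0], [0, -0.007, -0.138, -0.0167, 0, 0], [0, -0.013, -0.184, -0.0222, 0, 0], [0, -0.02, -0.229, -0.0278, 0, 0], [0, -0.029, -0.274, -0.0333, 0, 0], [0, -0.039, -0.319, -0.0389, 0, 0], [0, -0.051, -0.364, -0.0444, 0, 0], [0, -0.065, -0.408, -0.05, 0, 0], [0, -0.08, -0.451, -0.0556, 0, 0], [0, -0.08, -0.451, -0.0556, 0, 0], [0, -0.08, -0.451, -0.0556, 0, 0], [0, -0.08, -0.451, -0.0556, 0, 0], [0, -0.08, -0.451, -0.0556, 0, 0]],
  ],
)

```text
time_s: 27.42
ee_pos: [540.0, -129.9, 222.0]
ee_rot: [55.4, 90.0, 86.5]
force: [3.4, 3.4, -6.4]
gripper_width: 16.8
```

```bash
python3 - <<'E'
from mv import *
rep()
p,d=env.grab_frame("scene");cv2.imwrite("pics/s10.png",p[:,:,::-1])
p,d=env.grab_frame("wrist");cv2.imwrite("pics/w10.png",p[:,:,::-1])
p,d=env.grab_frame("top");np.save("top10_rgb.npy",p);cv2.imwrite("pics/t10.png",p[:,:,::-1])
E
```

```text
t 27.43 pos [ 540.  -129.9  222. ] q [-14.7  16.3  91.4   0.   72.3 -45.8] F [ 3.4  3.4 -6.4] w 16.8
axes x [ 0.     0.001 -1.   ] y [-0.516  0.857  0.001] z [0.857 0.516 0.   ] jawdeg 31.1
```

View pics/s10.png

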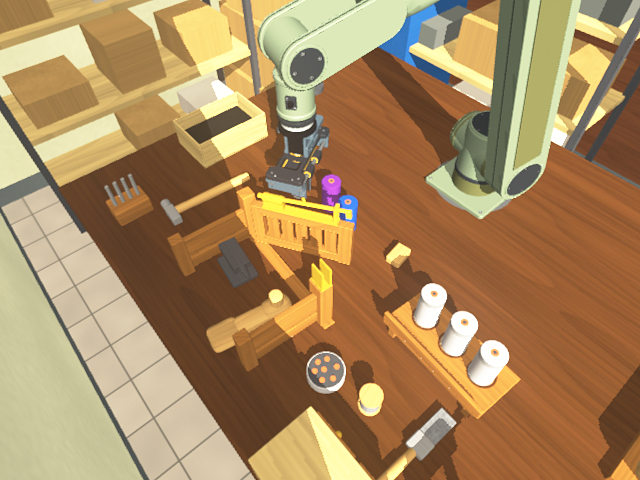

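View pics/w10.png

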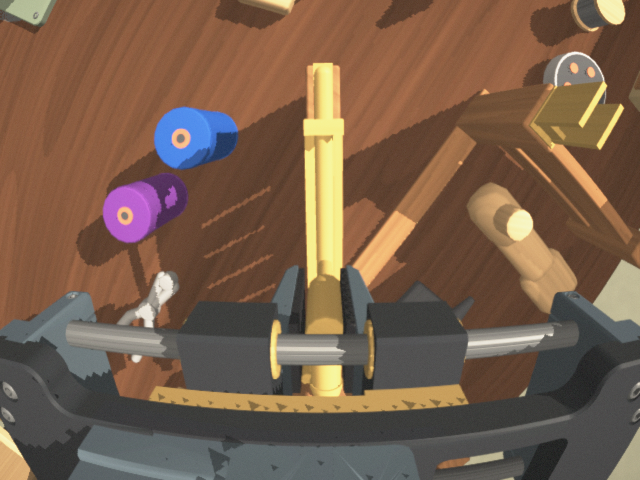

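View pics/t10.png

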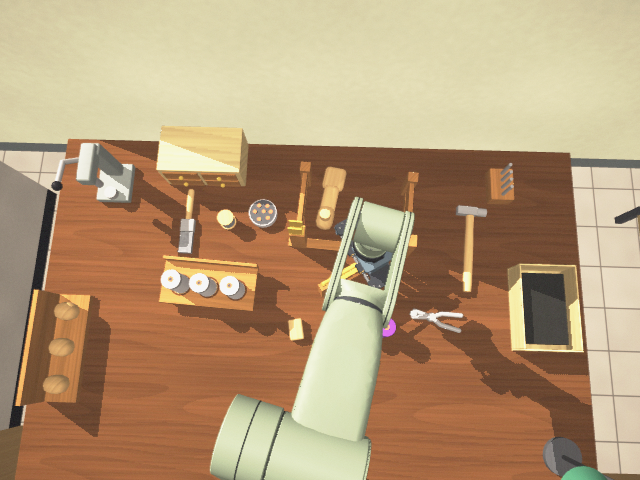

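```bash
python3 - <<'E'
from mv import *
env.job_done()
rep()
E
```

```text
the job is handed in; nothing more can be done
the job is handed in; nothing more can be done
```

The job is handed in at about 27.5 s of the 70 s. Both white tins are on the shelf, and the gripper is holding the gate about 36° open with the bolt drawn back. The hand-in gave no verdict.

- **Tins:** One went to the middle place and the other to place 0. Checked in the top and scene cameras, they stand within about 4 mm of their place centres. The third tin's measured position did not change from the start by more than a millimetre. The blue and purple look-alikes were not touched.
- **Bolt:** I held it by its knob with a 45 N grip, lifted it about 11 mm and drew it back about 48 mm. The nose was visibly clear of the keeper before I swung the gate.
- **Gate:** It is at about 0.63 rad, still gripped by the knob. The opening reads 17 mm against the knob's 18 mm. At the last reading, the outside force on the tool was about 5 N sideways and 6 N down.
- **Disagreements:** The cameras differed from each other by 1 to 3 mm on most points, and by 4 to 6 mm on the knob in one early wrist view. The gate angle and bolt travel come from the arm's movement and the pictures, not from a joint reading. I did not measure the bystander objects, but none looked moved in the last pictures.

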